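Index the drilling slide to its next station and clamp it

TASK

The small drilling slide stands at its loading station, held by its spring plunger. Pull the plunger's black knob, bring the slide along to the next station, the one in front of the bench drill, and let the plunger snap fully home in that station's bush, easing it there without ramming or forcing the pin against the steel; then swing the slide's clamp lever clockwise (seen from above) as far as it goes and let go. Leave the other things on the bench where they lie.

Things in the scene. Friction and masses are not known exactly. Their poses are not given: they have to be found in the camera images.
- fixture: Indexing slide's aluminium base plate, 250 x 400 x 15 mm, fixed, turned up to 13 deg. Origin on the bench, 15 mm (x) beyond its middle. y: along the slide's travel, from loading to drilling station; x: across, away from the robot; z up. A dark index rail along y, 70 mm to the -x side, carries three steel station blocks, tops 55 mm above the bench, open gaps between them.
- carriage: The slide: aluminium plate 200 (x) x 120 (y) x 10 mm, top 72 mm above the bench, clear of the blocks. Runs along the fixture's y, 185 mm from the loading station, friction about 2.5 N. Origin: on the pin's axis, at bench height; axes as the fixture. It carries the plunger, the clamp lever and, 130 mm along x, a round nest with a brass blank (top 86 mm).
- plunger: Spring plunger: black knob, 28 mm across, 22 mm high, sides vertical, on a steel pin 10 mm across that passes down through the slide. Origin: centre of the knob; 104 mm above the bench with the pin home, its foot then 9 mm deep in a bush. Moves up and down only, so the slide can be moved by the knob. A steel collar 24 mm across stands below it, up to 90 mm above the bench.
- pin_foot (a point): Foot of the pin, 58 mm below the knob's centre, 0.6 mm chamfer. A pull of 9 mm frees it, stop at 13 mm; spring 6 N at home, 10 N at 9 mm, 12 N at the stop. Let go over a block, it rides on the block's top (knob 113 mm above the bench, drag about 2 N more) and drops in by itself when over the hole. Let go over a gap it drops between the blocks: not home, pull again.
- home_block: Loading station: steel block 30 x 36 x 20 mm on the index rail; the pin starts in its hole. Origin: centre of its underside, 35 mm above the bench; axes as the fixture.
- drill_block: Drilling station, 70 to 90 mm on along y: foot 34 x 86 x 6 mm under a steel bush plate 30 x 76 x 14 mm. Origin: centre of the foot's underside, 35 mm above the bench; axes as the fixture. The plate's through hole, 11.5 mm wide, is in its middle on the pin's line, but the plate was finely set along y, up to 12 mm either way from the foot's middle: find the hole by feel or eye.
- end_block: Third station, not wanted: block like the loading station's, 175 mm from it along y. Origin and axes likewise.
- drill: Bench drill, fixed, 315 mm high. Origin: column's foot on the bench. Spindle 110 mm to the -x side of the column, that is 130 mm (x) beyond and 30 mm to the -y side of the drilling station's block; head 66 mm wide, 218 to 292 mm above the bench, belt cover above it, up to 25 mm in front of the spindle; drill bit's tip at 132 mm.
- clamp_lever (a joint): Angle of the slide's clamp lever (rad) about a vertical axis: grows clockwise seen from above, from 0 (handle along the fixture's -y) to 1.4 at its stop (handle nearly along -x, towards the robot). It starts loose at 0 to 0.3 and stays where it is left; friction torque about 0.12 N m.
- lever_end (a point): Point on the axis of the clamp lever's handle, 62 mm out from the pivot, 108 mm above the bench: black round bar 13 mm thick, rising outwards, its end 73 mm from the pivot; free space beside and below it down to the base plate.
- lever_pivot (a point): Point on the lever's pivot axis, 108 mm above the bench (hub 22 mm across, its top at 104 mm); on the slide, 75 mm from the knob along the fixture's -y.
- tweezers: Bystander: steel tweezers, 115 mm, lying on the base plate's front edge along y.
- screwdriver: Bystander: grey screwdriver, 150 mm, lying on the bench in front of the slide.
- brush: Bystander: brush with a wooden handle, 160 mm, lying on the bench to the left.
- oil_bottle: Bystander: small white bottle, 32 mm across, 72 mm high, standing to the left.
- loupe: Bystander: black eye loupe, 34 mm across, 32 mm high, standing in front of the slide.
- caliper: Bystander: steel caliper, 190 mm, lying on the bench to the right.
- parts_box: Bystander: flat black box with a clear lid, 110 x 75 x 28 mm, to the right.

How it is judged (in metres and radians):
On the way, in this order (a step that is already met when the one before it is completed fails the run):
1. the slide has been moved off its loading station (y of plunger in the frame of home_block above 0.025 m), for 0.1 s.
2. the plunger has snapped fully into the bush of the drilling station (z of plunger in the frame of drill_block below 0.0705 m and y of plunger in the frame of drill_block between -0.0145 and 0.0145 m), for 0.3 s.
3. the clamp lever is swung round to its stop (value of joint clamp_lever above 1.28 rad), for 0.2 s.
At the end, for the whole second after the job is handed in: The plunger is down to within 1.5 mm of fully home in the bush of the drilling station (knob within 14.5 mm of that block's middle along the rail), the slide at rest, the clamp lever at 1.28 rad or more, and every bystander within 20 mm of where it lay (all of step 2 and value of joint clamp_lever above 1.28 rad and linear speed of plunger below 0.01 m/s); the robot touches nothing.
It fails at once if the pin is forced with more than 35 N against the drilling station's block or bush (contact force between plunger and drill_block above 35 N).
It fails at once if the pin is forced with more than 35 N against the loading station's block (contact force between plunger and home_block above 35 N).
It fails at once if another thing on the bench is shifted by more than 20 mm (distance of any of tweezers, screwdriver, brush, oil_bottle, loupe, caliper, parts_box from where it was at the start of the episode above 0.02 m).
It also fails if it takes over 72 s, if anything falls off the work surface, if the arm or the gripper's body presses on something with over 40 N, if the wrist force passes 120 N, or if a joint passes its speed limit or range.

ROBOT

A 6-joint arm with a two-finger parallel gripper is mounted at the origin on the work surface. World frame = base frame: x ahead of the robot, y to its left, z up, the work surface at z = 0. Lengths are in m, angles in degrees, forces in N, time in s.
With the tool pointing down it reaches from about 0.325 to 0.9 m from the base axis. Payload 3.5 kg.
Tool frame: the origin (TCP) lies at the very end of the fingers, on their centre line; the grasp point (between the pads) lies 19 mm behind it; z points along the fingers, y is the direction in which the jaws open and shut (so a half turn about z gives the same grasp; the last joint's range is limited). The gripper opens to 85 mm and grips with 20 to 120 N. Pads are 22 mm wide; open, the fingers measure 114 mm over their backs; the gripper's body (76 mm by 85 mm) begins 54 mm behind the grasp point. The pads swing forward as they close: fully open they stand 13 mm farther back than shut.
Start: joints at [68.56, 15.837, -1.513, 72.651, 0, 84.076], TCP at [0.167, 0.602, 0.231] pointing down, gripper open.
Joint ranges: [-178.77, 178.77], [-48.84, 107.48], [-61.69, 71.31], [-111.58, 123.2], [-90, 87.43], [-180, 180]. Speed limits (degrees/s): [147.25, 147.25, 180, 180, 180, 180].

INTERFACE

Orientations are given as [roll, pitch, yaw] about the fixed x, y, z axes, in that order (R = Rz(yaw) Ry(pitch) Rx(roll)).
In Python, from bench import telemetry, cams, arm gives the robot as it stands. The module is installed in compiled form; this text tells all that it offers.
- The arm moves only by the shell command python3 -m inch 'ROWS' [FORCE]. ROWS is JSON, a list that holds one entry, the list of rows, each a list of 7 numbers: the turn, a rotation vector about the tool's x, y, z in degrees, then the shift along the tool's x, y, z in m, then the gripper's target within -1 to 1 (shut at 1, half-way at 0, fully open at -1). In form: [[[rx, ry, rz, dx, dy, dz, claw], ...]]. A call has 1 to 12 rows; each row shifts and turns the commanded pose from where the row before left it, along the tool's axes as they then stand; what a row does not reach is not made up. A row lasts 1/8 s, in which the tool goes at most 62.5 mm and 10.7 degrees, less where a joint would pass 70% of its speed; a pose out of reach is approached as far as the arm can. A call is refused whole if a number of a shift passes 0.0625 or a number of a turn 10.7, either way. A call with a gripper value outside its range is refused whole. The fingers move at their own pace and stop on an object; FORCE is the grip in N (left out, the last holds). Time passes only in rows, so rows that do not move let the fingers close. It gives the time, the measured TCP pose, the force and the opening at its end, in the units of the state.
- telemetry.state(): the state, without advancing time (a new reading comes with each control period).
- cams.capture(name): name is "scene" or "top" or "wrist"; returns a dict with "frame" (400x640x3 uint8, red, green, blue), "fov_y" (degrees; the focal length in pixels is half the picture's height over the tangent of half this angle, whatever the lens; pixels are square), "cx", "cy" (the principal point, pixels), "R" (3x3) and "t" (3): a world point X has camera coordinates R X + t. Camera axes: x right, y down, z forward; pixel columns grow to the right and rows downward; lengths in m; the calibration is good to about 2 mm. The wrist camera is an equidistant fisheye: a pixel r from the principal point sees the ray r / f radians off the axis. A picture is of the moment at which its call begins. There is no depth.
- arm.close_job(): hands the job in, once; it reports no verdict.
The state is a dict: "time_s": time; "joint_positions": joint angles; "joint_vel": joint speeds; "joint_torque": joint torques, N m; "tcp_pos": TCP position; "tool_rot": TCP orientation; "wrist_force": force on the tool from outside, world axes, zero at the start; "moment": the same for the moment, N m; "finger_gap": finger opening in m.
Only numpy, scipy, OpenCV 4.12 (cv2) and the standard library are available. Lean on these libraries where they do the work, as an engineer would, in place of code of your own. Each camera call takes 0.05 s, during which the arm holds its last target.

## Working session

There is one attempt and no reset: what is moved stays moved. The work goes in short steps, Python scripts to look and compute and a shell command to move; the robot and the scene stay as the last step left them, time stands still between calls to the robot, and variables do not carry over. Pictures are saved under pics/ and viewed, and the job is handed in when it is done.

```bash
mkdir -p pics
python3 - <<'E'
from bench import telemetry, cams, arm
import cv2,numpy as np,pickle
print(telemetry.state())
for n in ["scene","top","wrist"]:
    c=cams.capture(n); print(n,c["fov_y"],c["cx"],c["cy"],np.round(c["R"],4).tolist(),np.round(c["t"],4).tolist())
    cv2.imwrite(f"pics/{n}0.png",c["frame"][:,:,::-1]); pickle.dump(c,open(f"{n}0.pkl","wb"))
E
```

```text
{'time_s': 0.0, 'joint_positions': array([ 6.85612924e+01,  1.58798242e+01, -1.59892863e+00,  7.26528040e+01,
       -1.22528287e-03,  8.40762837e+01]), 'joint_vel': array([-0.10834149,  0.02948359, -0.02559621,  0.11988462, -0.05194114,
       -0.07829533]), 'joint_torque': array([ 4.55220220e-05, -4.45509195e+01,  2.95201457e+01,  1.64629222e-02,
        4.24846291e-05, -3.85287748e-06]), 'tcp_pos': array([0.16689522, 0.60147177, 0.23013384]), 'tool_rot': array([-1.79869019e+02, -1.23584791e-02,  1.64484996e+02]), 'wrist_force': array([-0.60702098, -0.16685921, -0.39892998]), 'moment': array([-0.05633057, -0.00685052, -0.06408756]), 'finger_gap': 0.08499594587853032}
scene 52.7276422091365 314.79019883309877 195.78916020953395 [[-0.6395, 0.7685, 0.0216], [0.4754, 0.4174, -0.7745], [-0.6042, -0.4851, -0.6322]] [0.3603, -0.2112, 1.3656]
top 46.43054484673988 311.30834850761215 201.20620028679534 [[0.0111, -0.9999, -0.0125], [-0.9919, -0.0094, -0.1265], [0.1263, 0.0138, -0.9919]] [-0.0009, 0.5626, 1.2512]
wrist 65.70646984690485 321.34611643617455 198.7435503952448 [[0.2671, 0.9637, -0.0026], [0.9151, -0.2528, 0.3142], [0.3021, -0.0863, -0.9494]] [-0.6227, -0.0413, 0.3805]
```

View pics/scene0.png

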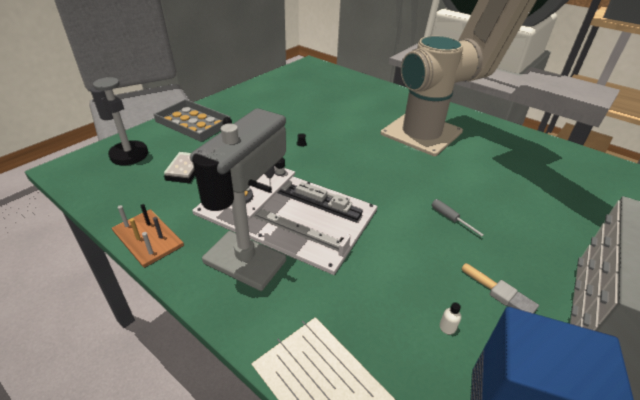

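View pics/top0.png

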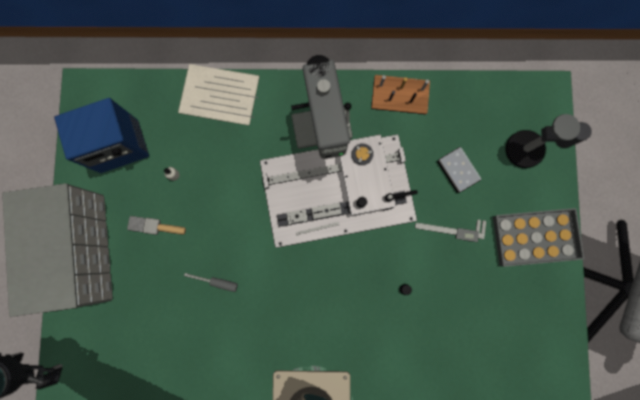

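View pics/wrist0.png

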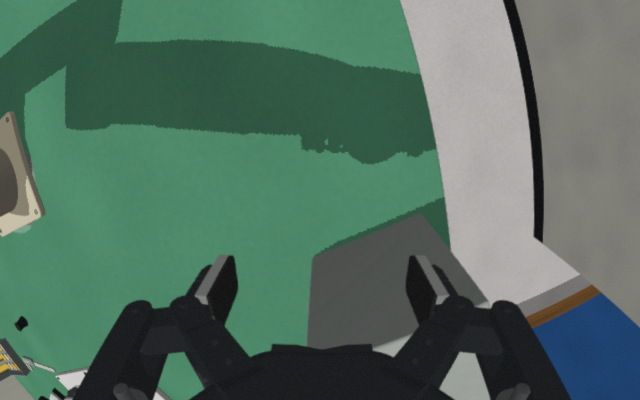

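Run:
```python
import cv2
a=cv2.imread("pics/top0.png")[125:250,250:425]
cv2.imwrite("pics/top0c.png",cv2.resize(a,None,fx=4.5,fy=4.5,interpolation=cv2.INTER_CUBIC))
a=cv2.imread("pics/scene0.png")[125:275,185:385]
cv2.imwrite("pics/scene0c.png",cv2.resize(a,None,fx=4,fy=4,interpolation=cv2.INTER_CUBIC))
```

```text
(no output)
```

View pics/top0c.png

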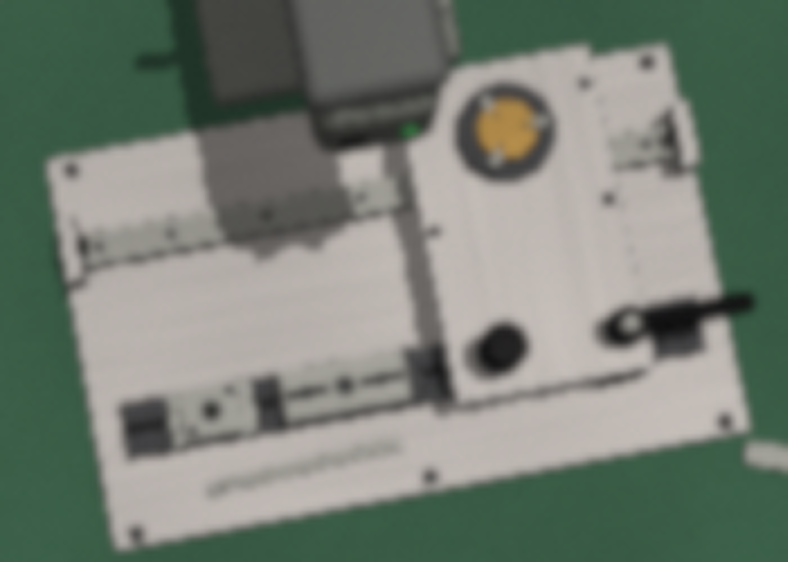

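View pics/scene0c.png

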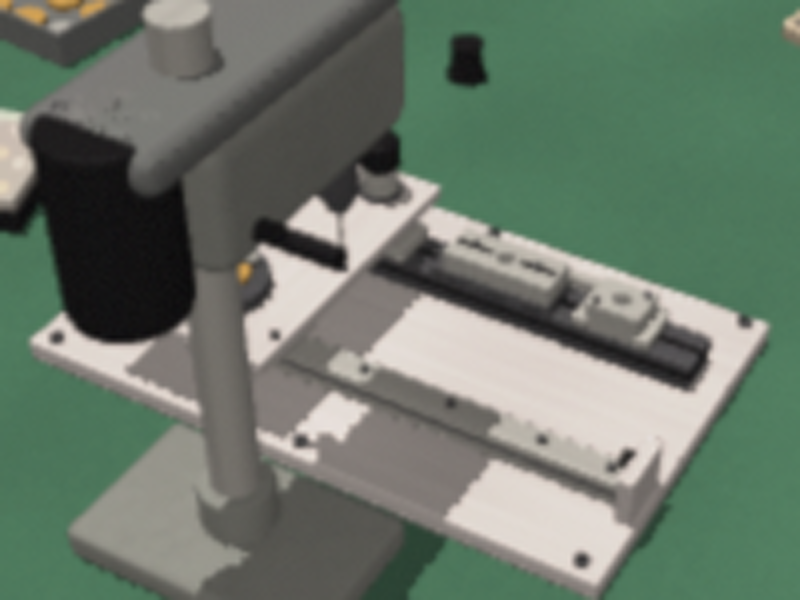

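```bash
cat > h.py <<'E'
import numpy as np,cv2,pickle
def ray(c,u,v,z,fish=False):
    f=200/np.tan(np.radians(c["fov_y"]/2)); d=np.array([u-c["cx"],v-c["cy"]])/f
    if fish:
        r=np.hypot(*d); k=np.sin(r)/r; d=np.array([d[0]*k,d[1]*k,np.cos(r)])
    else: d=np.array([d[0],d[1],1.])
    R=np.array(c["R"]);t=np.array(c["t"]); o=-R.T@t; w=R.T@d
    return o+w*(z-o[2])/w[2]
def proj(c,X,fish=False):
    f=200/np.tan(np.radians(c["fov_y"]/2)); p=np.array(c["R"])@np.array(X)+np.array(c["t"])
    if fish:
        r=np.hypot(p[0],p[1]); th=np.arctan2(r,p[2]); return c["cx"]+f*th*p[0]/r, c["cy"]+f*th*p[1]/r
    return c["cx"]+f*p[0]/p[2], c["cy"]+f*p[1]/p[2]
E
python3 - <<'E'
from h import *
c=pickle.load(open("top0.pkl","rb"))
g=lambda x,y,z:ray(c,250+(x+.5)/4.5-.5,125+(y+.5)/4.5-.5,z)
P={k:g(*v) for k,v in dict(knob=(502,346,.115),end=(211,411,.055),drill=(346,384,.055),c1=(48,160,.015),c2=(668,45,.015),c3=(748,430,.015),c4=(116,548,.015),levtip=(750,300,.110),hub=(628,323,.108),nest=(503,130,.086),dfL=(281,400,.055),dfR=(410,370,.055)).items()}
for k,v in P.items(): print(k,np.round(v,4))
y=(P["c1"]-P["c2"])[:2]+(P["c4"]-P["c3"])[:2]; print(np.degrees(np.arctan2(-y[0],y[1])), np.linalg.norm(y)/2)
y2=P["end"]-P["knob"]; print(y2,np.linalg.norm(y2[:2]),np.degrees(np.arctan2(-y2[0],y2[1])))
y2=P["drill"]-P["knob"]; print(y2,np.linalg.norm(y2[:2]))
y2=P["hub"]-P["knob"]; print(y2,np.linalg.norm(y2[:2]))
cc=(P["c1"]+P["c2"]+P["c3"]+P["c4"])/4; print("plate mid",cc)
E
```

```text
knob [ 0.5529 -0.1251  0.115 ]
end [0.5195 0.0443 0.055 ]
drill [ 0.5366 -0.0368  0.055 ]
c1 [0.6813 0.1514 0.015 ]
c2 [ 0.7589 -0.2399  0.015 ]
c3 [ 0.5148 -0.2862  0.015 ]
c4 [0.438  0.1034 0.015 ]
levtip [ 0.5817 -0.2687  0.11  ]
hub [ 0.5679 -0.1985  0.108 ]
nest [ 0.6864 -0.1287  0.086 ]
dfL [0.5266 0.0022 0.055 ]
dfR [ 0.5455 -0.0753  0.055 ]
11.179316551171304 0.3980421663937664
[-0.03343103  0.16937461 -0.06      ] 0.17264238650150596 11.165477359459722
[-0.01629994  0.08827138 -0.06      ] 0.08976371156515717
[ 0.01498833 -0.07343405 -0.007     ] 0.07494804151348948
plate mid [ 0.59823328 -0.06783642  0.015     ]
```

```bash
cat >> h.py <<'E'
from scipy.spatial.transform import Rotation as Ro
def dt(cur,tgt,rpy):  # world delta into tool axes
    return Ro.from_euler('xyz',rpy,degrees=True).as_matrix().T@(np.array(tgt)-np.array(cur))
E
python3 - <<'E'
from h import *
c=pickle.load(open("wrist0.pkl","rb"))
R=np.array(c["R"]);o=-R.T@c["t"]; print("cam",o)
rpy=[-179.87,-.012,164.485]; T=Ro.from_euler('xyz',rpy,degrees=True).as_matrix()
print("cam in tool",T.T@(o-[.1669,.6015,.2301]),"axis in tool",T.T@R[2])
print(dt([.1669,.6015,.2301],[.47,-.10,.24],[180,0,191.2]))
E
```

```text
cam [0.0891127  0.62250154 0.37255982]
cam in tool [ 0.08060031 -0.00089432 -0.14244128] axis in tool [-3.14382084e-01 -2.28120202e-04  9.49296504e-01]
[-0.16107211 -0.74701247 -0.0099    ]
```

```bash
python3 -m inch '[[[0,0,-8.9,0,0,0,-1],[0,0,-8.9,0,0,0,-1],[0,0,-8.9,0,0,0,-1],[0,0,0,-0.0115,-0.053,0,-1],[0,0,0,-0.0115,-0.053,0,-1],[0,0,0,-0.0115,-0.053,0,-1],[0,0,0,-0.0115,-0.053,0,-1],[0,0,0,-0.0115,-0.053,0,-1],[0,0,0,-0.0115,-0.053,0,-1],[0,0,0,-0.0115,-0.053,0,-1],[0,0,0,-0.0115,-0.053,0,-1],[0,0,0,-0.0115,-0.053,0,-1]]]'
```

```text
time_s: 1.65
tcp_pos: [0.3615, 0.1527, 0.2313]
tool_rot: [180.0, 0.0, -168.8]
wrist_force: [0.6, -0.2, 0.2]
finger_gap: 0.0859
```

```bash
python3 -m inch '[[[0,0,0,-0.0115,-0.053,0,-1],[0,0,0,-0.0115,-0.053,0,-1],[0,0,0,-0.0115,-0.053,0,-1],[0,0,0,-0.0115,-0.053,0,-1],[0,0,0,-0.0115,-0.053,0,-1],[0,0,0,0,0,0,-1],[0,0,0,0,0,0,-1]]]'
python3 - <<'E'
from bench import telemetry, cams
from h import *
s=telemetry.state(); print(s["time_s"],s["tcp_pos"],s["tool_rot"],s["joint_positions"],s["wrist_force"])
c=cams.capture("wrist"); pickle.dump(c,open("wrist1.pkl","wb")); cv2.imwrite("pics/wrist1.png",c["frame"][:,:,::-1])
E
```

```text
time_s: 2.52
tcp_pos: [0.4684, -0.0942, 0.2309]
tool_rot: [179.9, -0.1, -168.8]
wrist_force: [-0.4, 0.0, 0.2]
finger_gap: 0.0854
2.525 [ 0.46837208 -0.09415947  0.23085624] [ 1.79931102e+02 -7.45327868e-02 -1.68846931e+02] [-1.91396314e+01  8.81046463e-01 -1.90585470e+01  7.01595157e+01
  2.18947294e-02 -3.02926748e+01] [-0.44730738  0.02448668  0.23572598]
```

View pics/wrist1.png

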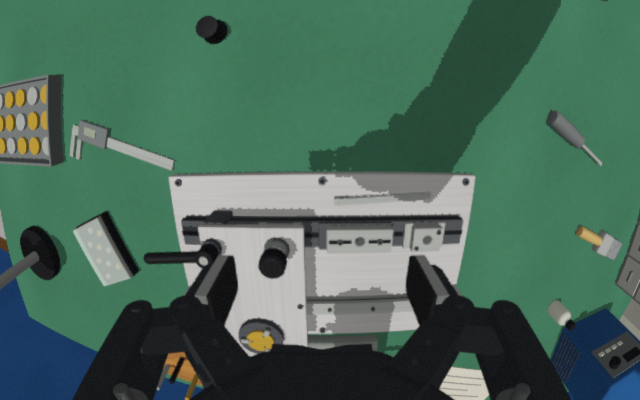

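Run:
```python
import cv2
a=cv2.imread("pics/wrist1.png")
cv2.imwrite("pics/w1a.png",cv2.resize(a[205:285,300:460],None,fx=5,fy=5,interpolation=cv2.INTER_CUBIC))
cv2.imwrite("pics/w1b.png",cv2.resize(a[205:305,140:300],None,fx=5,fy=5,interpolation=cv2.INTER_CUBIC))
```

```text
(no output)
```

View pics/w1a.png

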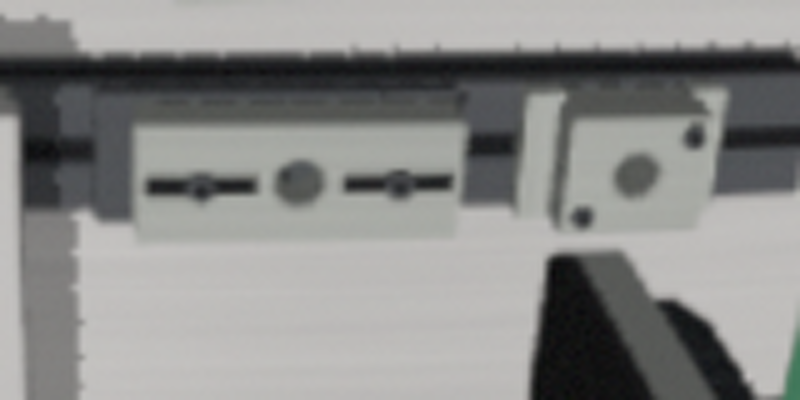

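View pics/w1b.png

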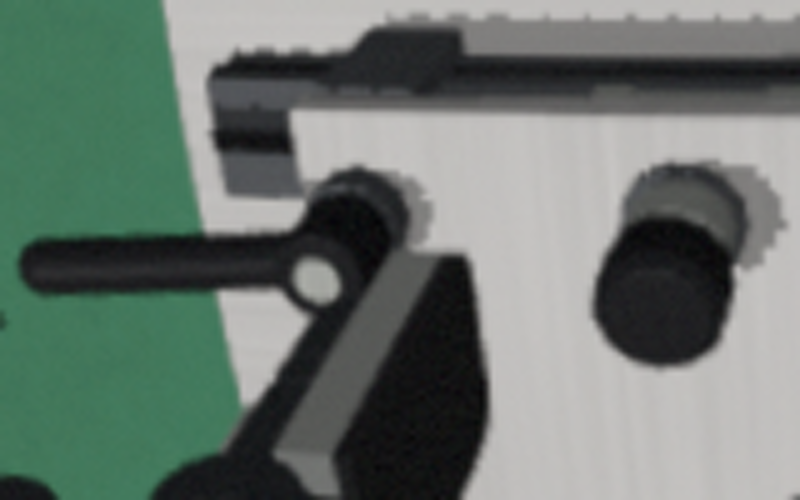

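Run:
```python
from h import *
c=pickle.load(open("wrist1.pkl","rb"))
a=lambda x,y,z:ray(c,300+(x+.5)/5-.5,205+(y+.5)/5-.5,z,True)
b=lambda x,y,z:ray(c,140+(x+.5)/5-.5,205+(y+.5)/5-.5,z,True)
K=b(662,311,.115); D=a(299,183,.055); E=a(637,176,.055); H=b(317,280,.108); L=b(30,267,.112)
n=Ro.from_euler('z',-11.2,degrees=True).as_matrix()
for k,v in dict(K=K,D=D,E=E,H=H,L=L,knobl=b(594,300,.104),knobr=b(732,300,.104),pl=a(133,185,.055),pr=a(466,180,.055)).items(): print(k,np.round(v,4),"rel K",np.round(n@(v-K),4))
y=E-D; print(np.degrees(np.arctan2(-y[0],y[1])))
y=E-K; print(np.degrees(np.arctan2(-y[0],y[1])))
```

```text
K [ 0.5503 -0.1278  0.115 ] rel K [0. 0. 0.]
D [ 0.5339 -0.0376  0.055 ] rel K [ 0.0014  0.0916 -0.06  ]
E [0.5181 0.0426 0.055 ] rel K [ 0.0015  0.1734 -0.06  ]
H [ 0.5647 -0.2008  0.108 ] rel K [-0.     -0.0745 -0.007 ]
L [ 0.5775 -0.2688  0.112 ] rel K [-0.0007 -0.1436 -0.003 ]
knobl [ 0.5577 -0.1426  0.104 ] rel K [ 0.0044 -0.016  -0.011 ]
knobr [ 0.5515 -0.1148  0.104 ] rel K [ 0.0037  0.0124 -0.011 ]
pl [ 0.5415 -0.0749  0.055 ] rel K [ 0.0016  0.0535 -0.06  ]
pr [0.5262 0.001  0.055 ] rel K [ 0.0013  0.131  -0.06  ]
11.12618846521744
10.703822238763662
```

```bash
python3 -m inch '[[[0,0,0,-0.037,-0.024,0,-0.1],[0,0,0,-0.0377,-0.0242,0,-0.1],[0,0,0,0,0,0.033,-0.1],[0,0,0,0,0,0.034,-0.1],[0,0,0,0,0,0.034,-0.1],[0,0,0,0,0,0,-0.1],[0,0,0,0,0,0,-0.1]]]' 25
python3 - <<'E'
from bench import telemetry, cams
from h import *
s=telemetry.state(); print(s["time_s"],s["tcp_pos"],s["tool_rot"],s["finger_gap"],s["wrist_force"])
c=cams.capture("wrist"); pickle.dump(c,open("wrist2.pkl","wb")); cv2.imwrite("pics/wrist2.png",c["frame"][:,:,::-1])
c=cams.capture("scene"); cv2.imwrite("pics/scene2.png",cv2.resize(c["frame"][80:280,160:400,::-1],None,fx=3,fy=3))
print(n:=None)
E
```

```text
time_s: 3.45
tcp_pos: [0.5522, -0.1265, 0.1316]
tool_rot: [-180.0, 0.1, -168.7]
wrist_force: [-0.5, 0.1, 0.2]
finger_gap: 0.047
3.45 [ 0.55222984 -0.12653991  0.13160567] [-1.79959704e+02  7.30465902e-02 -1.68737419e+02] 0.04702008507738728 [-0.53383922  0.05075071  0.16977247]
None
```

View pics/wrist2.png

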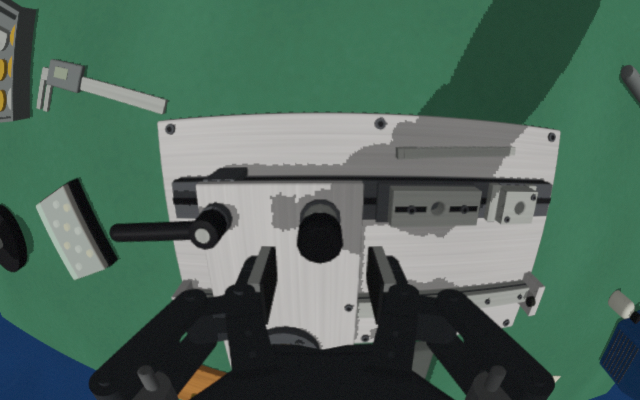

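View pics/scene2.png

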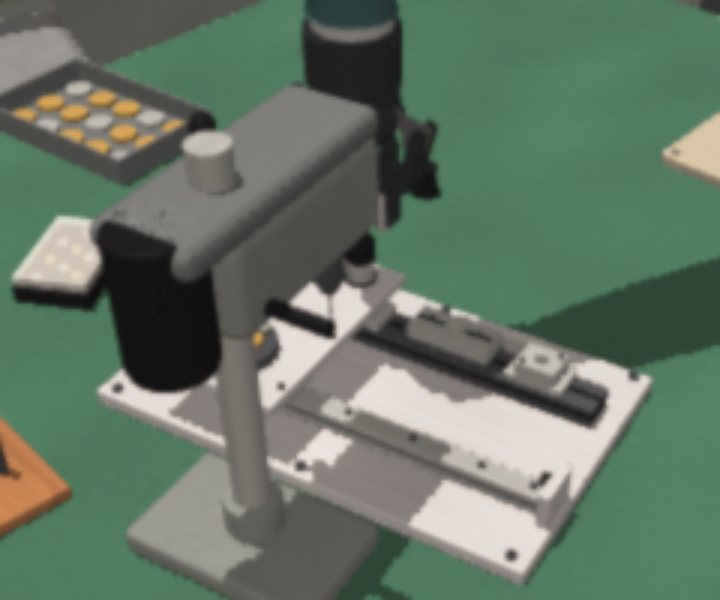

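Run:
```python
from h import *
a=cv2.imread("pics/wrist2.png")[190:310,240:400]
cv2.imwrite("pics/w2a.png",cv2.resize(a,None,fx=5,fy=5,interpolation=cv2.INTER_CUBIC))
```

```text
(no output)
```

View pics/w2a.png

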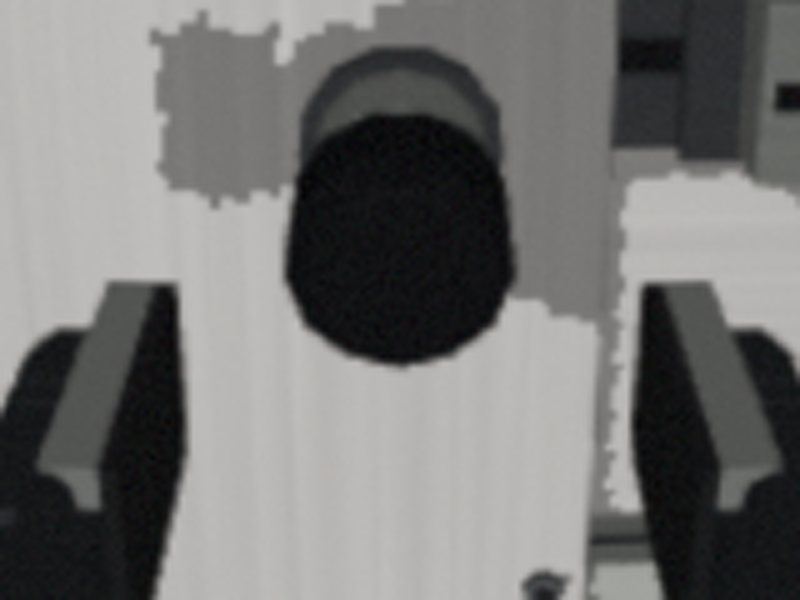

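Run:
```python
from h import *
c=pickle.load(open("wrist2.pkl","rb"))
K=ray(c,319.6,240,.115,True); print(K)
print("hole",ray(c,437,208.3,.055,True),"end",ray(c,519.5,207.5,.055,True))
print(dt([.55223,-.12654,.1316],[K[0],K[1],.087],[180,0,191.2]))
```

```text
[ 0.54891266 -0.12912333  0.115     ]
hole [ 0.5339074 -0.0381369  0.055    ] end [0.51792709 0.04230741 0.055     ]
[ 0.00375593 -0.00188979  0.0446    ]
```

```bash
python3 -m inch '[[[0,0,0,0.002,-0.0005,0.015,-0.1],[0,0,0,0,0,0.015,-0.1],[0,0,0,0,0,0.0145,-0.1],[0,0,0,0,0,0,-0.1],[0,0,0,0,0,0,0.1],[0,0,0,0,0,0,0.2],[0,0,0,0,0,0,0.25],[0,0,0,0,0,0,0.28]]]' 20
python3 - <<'E'
from bench import telemetry, cams
from h import *
s=telemetry.state(); print(s["time_s"],s["tcp_pos"],s["tool_rot"],s["finger_gap"],s["wrist_force"],s["moment"])
c=cams.capture("wrist"); pickle.dump(c,open("wrist3.pkl","wb")); cv2.imwrite("pics/wrist3.png",cv2.resize(c["frame"][190:310,240:400,::-1],None,fx=5,fy=5,interpolation=cv2.INTER_CUBIC))
E
```

```text
time_s: 4.55
tcp_pos: [0.5501, -0.1282, 0.0862]
tool_rot: [-180.0, 0.0, -168.8]
wrist_force: [0.7, 0.2, 1.0]
finger_gap: 0.0306
4.55 [ 0.55010639 -0.12820384  0.08619098] [-1.79980602e+02  3.52028631e-02 -1.68811040e+02] 0.030598461659818485 [0.69244103 0.18948062 0.99081245] [-0.02973412  0.01620821  0.02013668]
```

View pics/wrist3.png

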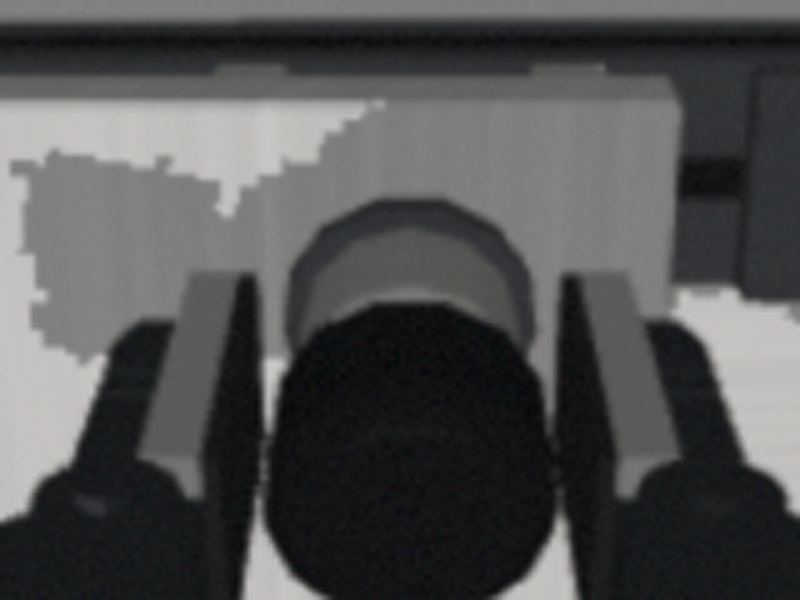

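Run:
```python
from h import *
c=pickle.load(open("wrist3.pkl","rb"))
T=np.array([.5501,-.1282,.0862]); x=np.array([np.cos(np.radians(191.2)),np.sin(np.radians(191.2)),0])
f=lambda X:((proj(c,X,True)[0]+.5-240)*5-.5,(proj(c,X,True)[1]+.5-190)*5-.5)
print("pad front",f(T+.011*x+[0,0,.0]),f(T+.011*x+[0,0,.004]))
for d in (0,.001,.002,-.002):
  K=T*[1,1,0]+d*x
  print(d,"collar top front",f(K+.012*x+[0,0,.09]),"knob bot front",f(K+.014*x+[0,0,.093]),"collar bottom",f(K+.012*x+[0,0,.072]))
```

```text
pad front (np.float64(417.4705331822237), np.float64(259.4564175712949)) (np.float64(417.6204874419578), np.float64(277.12865481950837))
0 collar top front (np.float64(417.6379489024408), np.float64(267.29708496319444)) knob bot front (np.float64(417.80760478954005), np.float64(262.69497232652367)) collar bottom (np.float64(417.0048665667953), np.float64(194.45819710767208))
0.001 collar top front (np.float64(417.6629896645876), np.float64(258.3167570870921)) knob bot front (np.float64(417.8335787033201), np.float64(253.48806189198922)) collar bottom (np.float64(417.02460859067185), np.float64(186.15605609590344))
0.002 collar top front (np.float64(417.68795854453015), np.float64(249.28488092864978)) knob bot front (np.float64(417.8594737274194), np.float64(244.22738971231124)) collar bottom (np.float64(417.0442766651332), np.float64(177.81496882780272))
-0.002 collar top front (np.float64(417.58766764676534), np.float64(285.10247620268785)) knob bot front (np.float64(417.7554376993349), np.float64(280.946811350723)) collar bottom (np.float64(416.9651716383096), np.float64(210.94484407637947))
```

```bash
python3 -m inch '[[[0,0,0,0,0,0,0.31],[0,0,0,0,0,0,0.34],[0,0,0,0,0,0,0.4]]]' 20;  python3 -m inch '[[[0,0,0,0,0,0,0.5],[0,0,0,0,0,0,0.5]]]' 40
```

```text
time_s: 4.97
tcp_pos: [0.5498, -0.1282, 0.086]
tool_rot: [-180.0, -0.0, -168.8]
wrist_force: [-0.2, -0.1, 2.5]
finger_gap: 0.0267
time_s: 5.22
tcp_pos: [0.5499, -0.1282, 0.086]
tool_rot: [-180.0, 0.0, -168.8]
wrist_force: [-0.9, -0.4, 2.3]
finger_gap: 0.0263
```

```bash
python3 -m inch '[[[0,0,0,0,0,-0.003,0.5],[0,0,0,0,0,-0.003,0.5],[0,0,0,0,0,-0.003,0.5],[0,0,0,0,0,-0.002,0.5],[0,0,0,0,0,0,0.5],[0,0,0,0,0,0,0.5]]]'
python3 - <<'E'
from bench import telemetry, cams
from h import *
s=telemetry.state(); print(s["time_s"],s["tcp_pos"],s["finger_gap"],s["wrist_force"],s["moment"])
c=cams.capture("wrist"); pickle.dump(c,open("wrist4.pkl","wb")); cv2.imwrite("pics/wrist4.png",cv2.resize(c["frame"][190:310,240:400,::-1],None,fx=5,fy=5,interpolation=cv2.INTER_CUBIC))
E
```

```text
time_s: 5.98
tcp_pos: [0.5498, -0.1281, 0.0966]
tool_rot: [180.0, -0.0, -168.8]
wrist_force: [4.3, -1.0, -11.2]
finger_gap: 0.0266
5.975 [ 0.54978566 -0.128094    0.09656634] 0.026625822614584634 [  4.26111354  -1.04045006 -11.17105705] [-0.36354998 -0.85500871 -0.02417788]
```

View pics/wrist4.png

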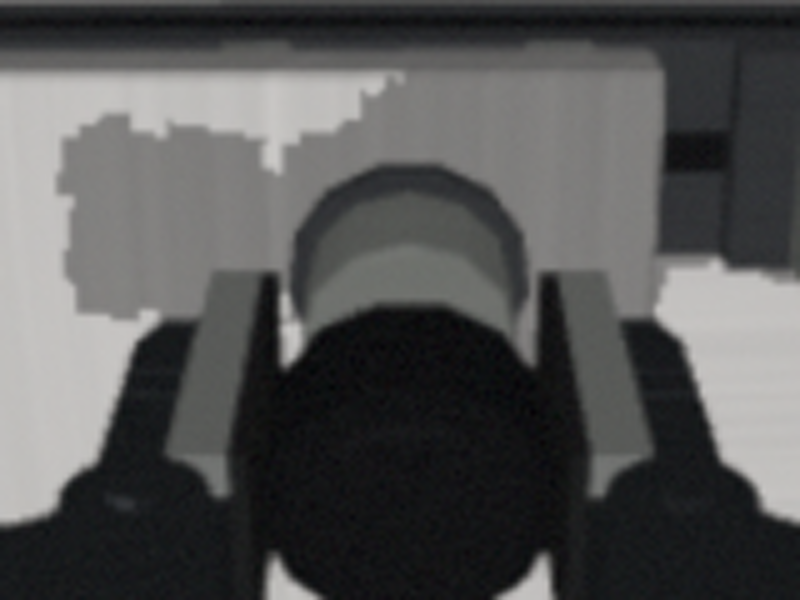

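```bash
python3 -m inch '[[[0,0,0,0,0.003,0,0.5],[0,0,0,0,0.006,0,0.5],[0,0,0,0,0.008,0,0.5],[0,0,0,0,0.008,0,0.5],[0,0,0,0,0.008,0,0.5],[0,0,0,0,0.008,0,0.5],[0,0,0,0,0.007,0,0.5],[0,0,0,0,0.006,0,0.5],[0,0,0,0,0.004,0,0.5],[0,0,0,0,0.002,0,0.5],[0,0,0,0,0,0,0.5]]]'
python3 - <<'E'
from bench import telemetry, cams
from h import *
s=telemetry.state(); print(s["time_s"],s["tcp_pos"],s["finger_gap"],s["wrist_force"],s["moment"],s["tcp_pos"]-np.array([.5498,-.1281,.0966]))
c=cams.capture("wrist"); pickle.dump(c,open("wrist5.pkl","wb")); cv2.imwrite("pics/wrist5.png",c["frame"][:,:,::-1])
E
```

```text
time_s: 7.4
tcp_pos: [0.538, -0.0688, 0.0967]
tool_rot: [179.9, -0.0, -168.8]
wrist_force: [4.0, -0.0, -11.5]
finger_gap: 0.0263
7.4 [ 0.53796654 -0.06883132  0.09672233] 0.02633903777843315 [  3.97625321  -0.02748644 -11.47801502] [-0.06263247 -0.6830511   0.00920949] [-0.01183346  0.05926868  0.00012233]
```

View pics/wrist5.png

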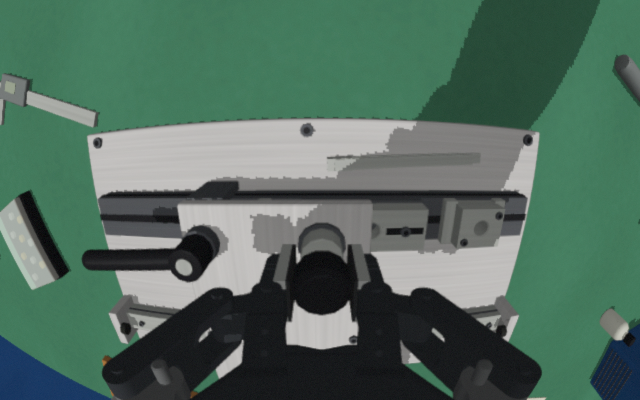

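```bash
python3 -m inch '[[[0,0,0,0,0.003,0,0.5],[0,0,0,0,0.006,0,0.5],[0,0,0,0,0.006,0,0.5],[0,0,0,0,0.004,0,0.5],[0,0,0,0,0.001,0,0.5],[0,0,0,0,0,0.0008,0.5],[0,0,0,0,0,0.0008,0.5],[0,0,0,0,0,0,0.5]]]'
python3 - <<'E'
from bench import telemetry
from h import *
s=telemetry.state(); print(s["tcp_pos"],s["wrist_force"],np.linalg.norm((s["tcp_pos"]-np.array([.5498,-.1281,.0966]))[:2]))
E
```

```text
time_s: 8.45
tcp_pos: [0.5341, -0.0492, 0.0952]
tool_rot: [179.9, -0.0, -168.8]
wrist_force: [1.4, 0.6, -9.5]
finger_gap: 0.0267
[ 0.53409633 -0.04921792  0.09517654] [ 1.39840952  0.6305217  -9.54926303] 0.08043001748039927
```

```bash
python3 -m inch '[[[0,0,0,0,0,0,0.28],[0,0,0,0,0,0,0.28],[0,0,0,0,0,0,0.28],[0,0,0,0,0,0,0.28]]]' 20
python3 - <<'E'
from bench import telemetry, cams
from h import *
s=telemetry.state(); print(s["time_s"],s["tcp_pos"],s["finger_gap"],s["wrist_force"],s["moment"])
c=cams.capture("wrist"); pickle.dump(c,open("wrist6.pkl","wb")); cv2.imwrite("pics/wrist6.png",cv2.resize(c["frame"][190:310,240:400,::-1],None,fx=5,fy=5,interpolation=cv2.INTER_CUBIC))
E
```

```text
time_s: 8.95
tcp_pos: [0.5346, -0.0498, 0.0957]
tool_rot: [-180.0, 0.0, -168.8]
wrist_force: [0.3, -0.7, 0.3]
finger_gap: 0.0306
8.95 [ 0.53464828 -0.04977653  0.09573729] 0.030636073559256058 [ 0.2763389  -0.68527185  0.32375258] [ 0.0098714   0.02750423 -0.01065689]
```

View pics/wrist6.png

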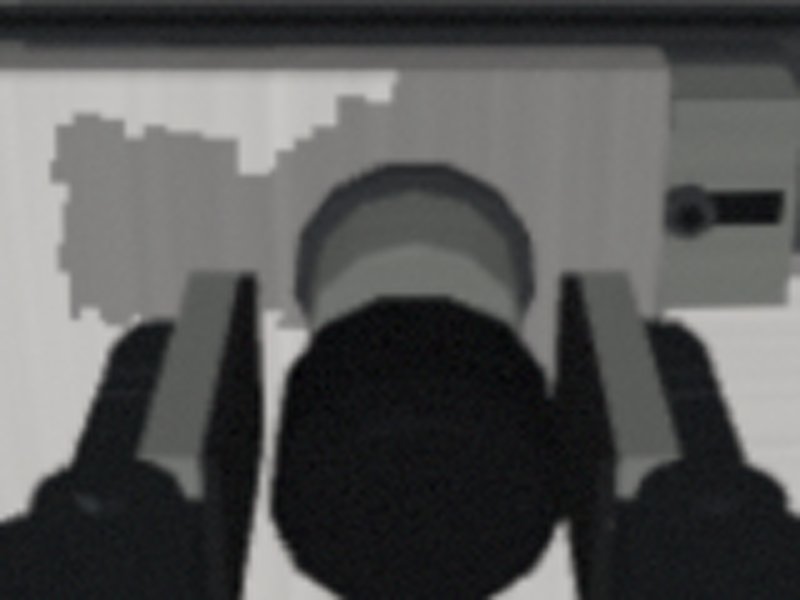

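```bash
python3 -m inch '[[[0,0,0,0,0.0012,0,0.28],[0,0,0,0,0.0012,0,0.28],[0,0,0,0,0.0012,0,0.28],[0,0,0,0,0.0012,0,0.28],[0,0,0,0,0.0012,0,0.28],[0,0,0,0,0.001,0,0.28],[0,0,0,0,0.001,0,0.28],[0,0,0,0,0,0,0.28]]]' 20
python3 - <<'E'
from bench import telemetry, cams
from h import *
s=telemetry.state(); print(s["time_s"],s["tcp_pos"],s["finger_gap"],s["wrist_force"],s["moment"])
c=cams.capture("wrist"); pickle.dump(c,open("wrist7.pkl","wb")); cv2.imwrite("pics/wrist7.png",cv2.resize(c["frame"][190:310,240:400,::-1],None,fx=5,fy=5,interpolation=cv2.INTER_CUBIC))
E
```

```text
time_s: 10.0
tcp_pos: [0.5332, -0.0441, 0.0953]
tool_rot: [-179.7, -0.0, -168.9]
wrist_force: [1.2, -7.8, -1.7]
finger_gap: 0.0308
10.0 [ 0.53321447 -0.04413717  0.09531499] 0.030789583906315986 [ 1.17648848 -7.77940931 -1.73908344] [-1.4735562  -0.15385137 -0.0737544 ]
```

View pics/wrist7.png

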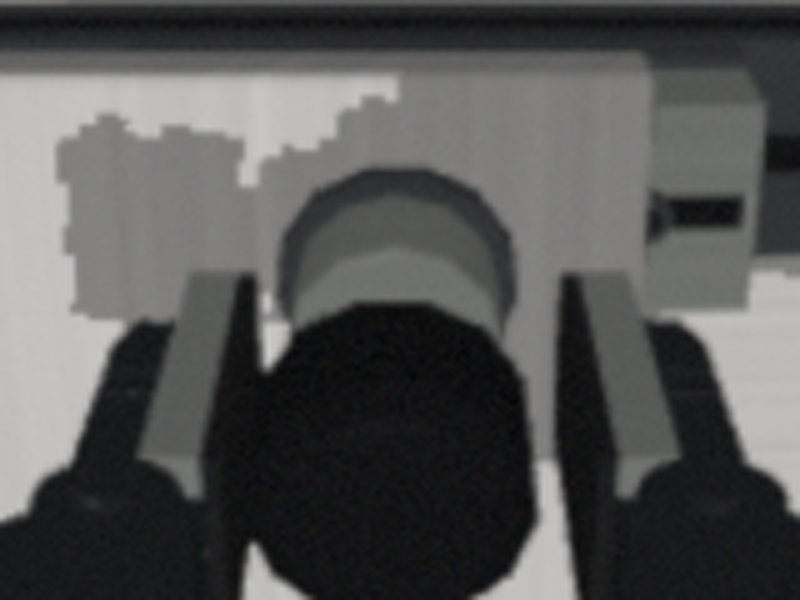

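```bash
python3 -m inch '[[[0,0,0,0,0.001,0,0.28],[0,0,0,0,0.001,0,0.28],[0,0,0,0,0.001,0,0.28],[0,0,0,0,0.001,0,0.28],[0,0,0,0,0.001,0,0.28]]]' 20
python3 -m inch '[[[0,0,0,0,0.0008,0,0.28],[0,0,0,0,0,0,0.28]]]'
python3 - <<'E'
from bench import telemetry, cams
from h import *
s=telemetry.state(); print(s["time_s"],s["tcp_pos"],s["finger_gap"],s["wrist_force"],s["moment"])
E
```

```text
time_s: 10.68
tcp_pos: [0.5323, -0.0393, 0.0952]
tool_rot: [-179.7, -0.0, -168.9]
wrist_force: [0.2, -7.4, -2.6]
finger_gap: 0.0304
time_s: 10.92
tcp_pos: [0.532, -0.0382, 0.0951]
tool_rot: [-179.7, -0.0, -168.9]
wrist_force: [1.2, -6.9, -1.7]
finger_gap: 0.0308
10.925 [ 0.53201126 -0.03819111  0.09513046] 0.030816310907104152 [ 1.15002131 -6.87028932 -1.73877144] [-1.42977333 -0.20369138 -0.02339337]
```

```bash
python3 -m inch '[[[0,0,0,0,0.0007,0,0.28],[0,0,0,0,0,0,0.28]]]' 
python3 -m inch '[[[0,0,0,0,0.0007,0,0.28],[0,0,0,0,0,0,0.28]]]'
```

```text
time_s: 11.18
tcp_pos: [0.5318, -0.0374, 0.095]
tool_rot: [-179.7, -0.0, -168.9]
wrist_force: [1.2, -7.0, -2.5]
finger_gap: 0.0305
time_s: 11.42
tcp_pos: [0.5313, -0.035, 0.095]
tool_rot: [-180.0, -0.0, -168.8]
wrist_force: [0.4, -2.6, -1.4]
finger_gap: 0.0308
```

Run:
```python
from bench import telemetry, cams
from h import *
s=telemetry.state(); print(s["time_s"],s["tcp_pos"],s["finger_gap"],s["wrist_force"],s["moment"])
c=cams.capture("wrist"); pickle.dump(c,open("wrist8.pkl","wb")); cv2.imwrite("pics/wrist8.png",cv2.resize(c["frame"][190:310,240:400,::-1],None,fx=5,fy=5,interpolation=cv2.INTER_CUBIC))
```

```text
11.425 [ 0.53127098 -0.03503868  0.09501419] 0.03079998893906013 [ 0.43858332 -2.55064157 -1.43364901] [-0.45343252 -0.07791925 -0.02659217]
```

View pics/wrist8.png

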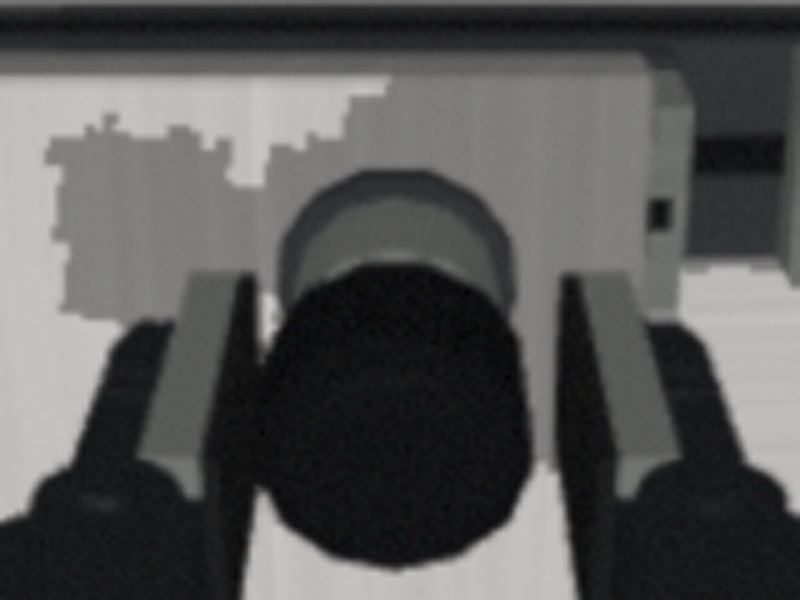

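```bash
python3 -m inch '[[[0,0,0,0,-0.0013,0,0.15],[0,0,0,0,0,0,0],[0,0,0,0,0,0,-0.1],[0,0,0,0,0,-0.01,-0.1],[0,0,0,0,0,-0.03,-0.1],[0,0,0,0.02,0,-0.03,-0.1],[0,0,0,0.03,0,-0.03,-0.1],[0,0,0,0.03,0,0,-0.1],[0,0,0,0,0,0,-0.1],[0,0,0,0,0,0,-0.1]]]'
python3 - <<'E'
from bench import telemetry, cams
from h import *
s=telemetry.state(); print(s["time_s"],s["tcp_pos"],s["finger_gap"],s["wrist_force"],s["moment"])
c=cams.capture("wrist"); pickle.dump(c,open("wrist9.pkl","wb")); cv2.imwrite("pics/wrist9.png",c["frame"][:,:,::-1])
cv2.imwrite("pics/wrist9c.png",cv2.resize(c["frame"][190:310,180:340,::-1],None,fx=5,fy=5,interpolation=cv2.INTER_CUBIC))
E
```

```text
time_s: 12.72
tcp_pos: [0.4538, -0.0516, 0.1957]
tool_rot: [-180.0, 0.1, -168.8]
wrist_force: [0.7, 0.4, 0.1]
finger_gap: 0.047
12.725 [ 0.45382545 -0.05156532  0.19571053] 0.04703710074244023 [0.72795402 0.36551523 0.08712753] [-0.03632331  0.01774275  0.01394712]
```

View pics/wrist9.png

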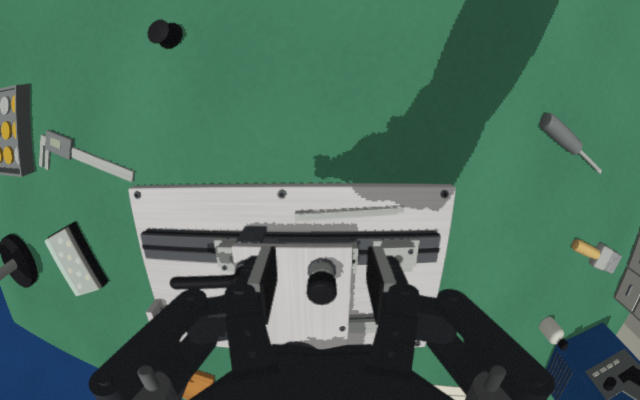

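Run:
```python
from bench import cams
from h import *
c=cams.capture("scene"); pickle.dump(c,open("scene9.pkl","wb"));cv2.imwrite("pics/scene9.png",cv2.resize(c["frame"][140:260,220:380,::-1],None,fx=5,fy=5,interpolation=cv2.INTER_CUBIC))
w=pickle.load(open("wrist9.pkl","rb"))
K=np.array([.5315,-.0363,0]); x=np.array([.981,.194,0]);
off=lambda p:((p[0]+.5-180)*5-.5,(p[1]+.5-190)*5-.5)
offs=lambda p:((p[0]+.5-220)*5-.5,(p[1]+.5-140)*5-.5)
for z in (.104,.106,.108,.113): print(z,"wrist top front/back",off(proj(w,K-.014*x+[0,0,z+.011],True)),off(proj(w,K+.014*x+[0,0,z+.011],True)),"scene top",offs(proj(c,K+[0,0,z+.011])))
print("wrist collar base front",off(proj(w,K-.012*x+[0,0,.072],True)),"collar top front",off(proj(w,K-.012*x+[0,0,.09],True)))
```

```text
0.104 wrist top front/back (np.float64(713.907424891243), np.float64(448.7879211370308)) (np.float64(713.600165540915), np.float64(576.9873303469597)) scene top (np.float64(465.6349916718595), np.float64(152.85121477899563))
0.106 wrist top front/back (np.float64(713.9245330013905), np.float64(455.20448572565454)) (np.float64(713.6133366437532), np.float64(583.7690014429218)) scene top (np.float64(465.7098603612151), np.float64(149.52427307487181))
0.108 wrist top front/back (np.float64(713.9418096282658), np.float64(461.70229213392713)) (np.float64(713.6266051590762), np.float64(590.6267445094084)) scene top (np.float64(465.7849209072496), np.float64(146.18880583100872))
0.113 wrist top front/back (np.float64(713.9857491545636), np.float64(478.3109543663285)) (np.float64(713.6602038621932), np.float64(608.1105949652631)) scene top (np.float64(465.9734165005112), np.float64(137.812622734137))
wrist collar base front (np.float64(713.560296010851), np.float64(337.1320104693235)) collar top front (np.float64(713.6882284173977), np.float64(384.1611268253676))
```

View pics/wrist9c.png

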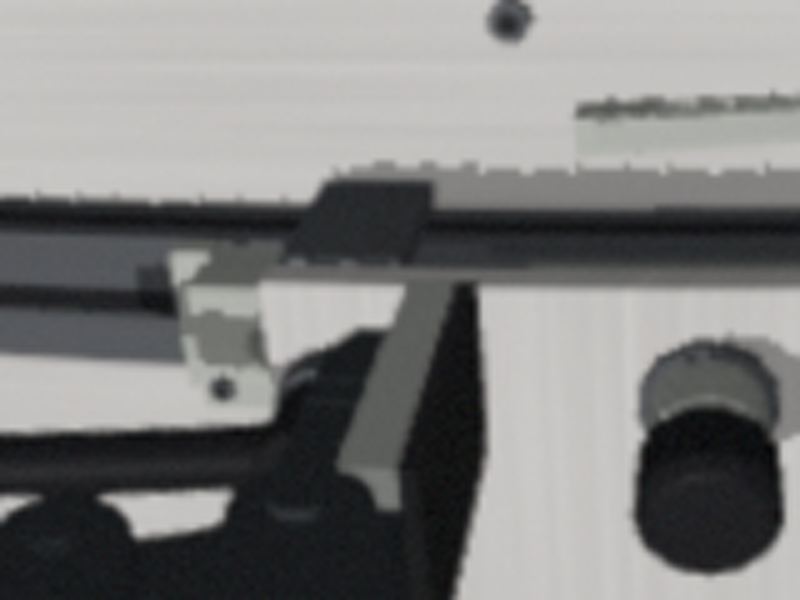

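View pics/scene9.png

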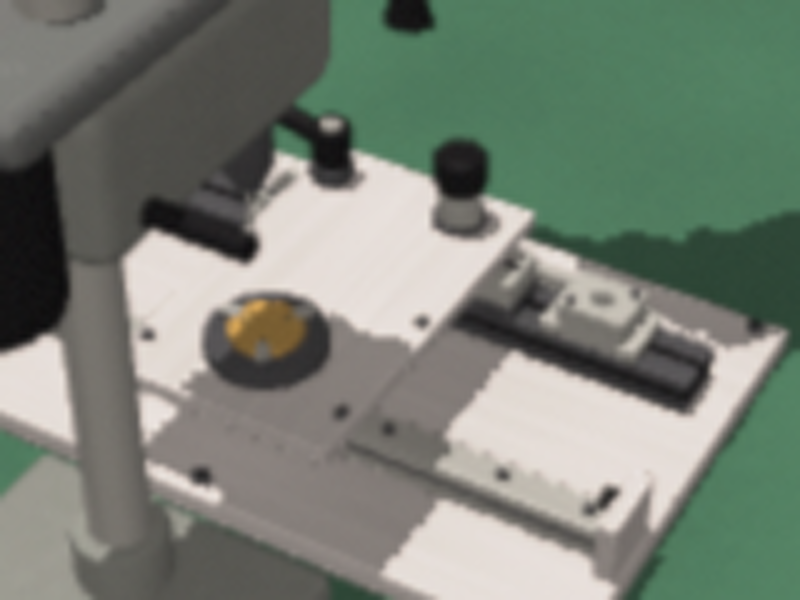

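```bash
python3 -m inch '[[[0,0,0,0,-0.035,0,1],[0,0,0,0,-0.045,0,1],[0,0,0,-0.01,-0.045,0,1],[0,0,0,-0.045,-0.0103,0,1],[0,0,0,-0.04,0,0,1],[0,0,0,-0.01,0,0.02,1],[0,0,0,0,0,0.02,1],[0,0,0,0,0,0.015,1],[0,0,0,0,0,0,1],[0,0,0,0,0,0,1]]]'
python3 - <<'E'
from bench import telemetry, cams
from h import *
s=telemetry.state(); print(s["time_s"],s["tcp_pos"],s["finger_gap"],s["wrist_force"],s["moment"])
c=cams.capture("wrist"); pickle.dump(c,open("wrist10.pkl","wb")); cv2.imwrite("pics/wrist10.png",c["frame"][:,:,::-1])
c=cams.capture("top"); pickle.dump(c,open("top10.pkl","wb"));cv2.imwrite("pics/top10.png",cv2.resize(c["frame"][125:250,250:425,::-1],None,fx=4.5,fy=4.5,interpolation=cv2.INTER_CUBIC))
E
```

```text
time_s: 14.08
tcp_pos: [0.5823, -0.164, 0.1406]
tool_rot: [-180.0, 0.0, -168.8]
wrist_force: [0.6, 0.2, 0.2]
finger_gap: -0.0002
14.075 [ 0.58233386 -0.16401603  0.14056352] -0.00022626348396506845 [0.59045787 0.20026383 0.17717978] [ 0.02641196 -0.00116556 -0.0090432 ]
```

View pics/wrist10.png

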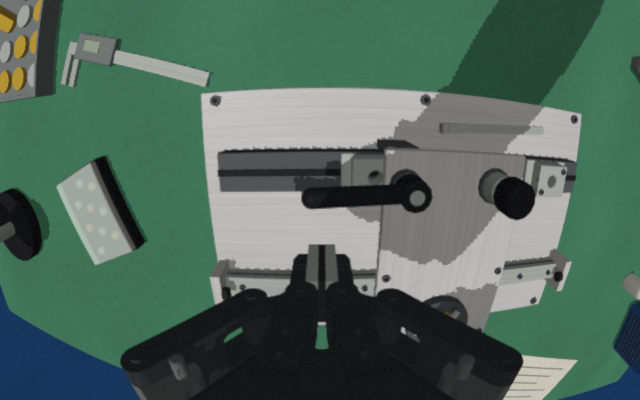

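View pics/top10.png

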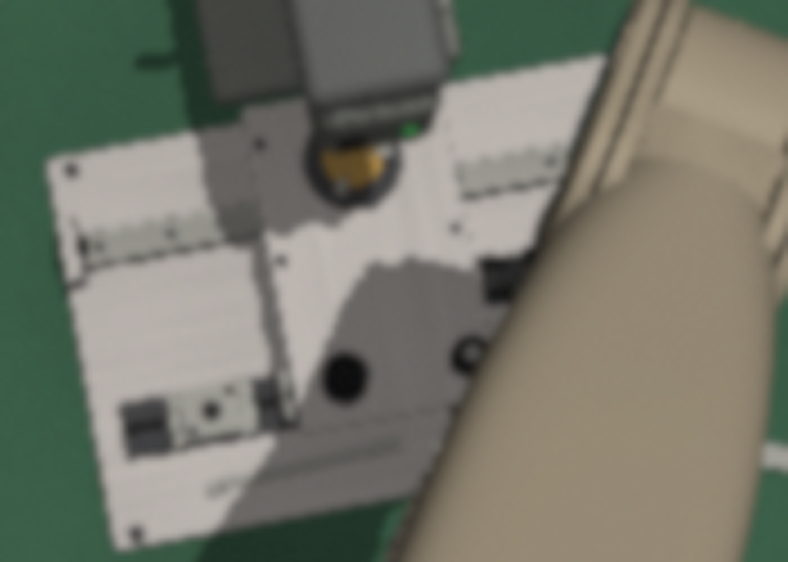

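Run:
```python
from h import *
c=pickle.load(open("wrist10.pkl","rb")); n=Ro.from_euler('z',-11.2,degrees=True).as_matrix()
piv=np.array([.546,-.110,.108])
for k,(u,v,z) in dict(tip=(312,198,.112),hub=(415,196,.110),mid=(360,195.5,.11),knob=(515,197,.115),back=(330,208,.108)).items():
    print(k,np.round(n@(ray(c,u,v,z,True)-piv),4))
```

```text
tip [ 0.0002 -0.0664  0.004 ]
hub [-0.0005 -0.0044  0.002 ]
mid [-0.0007 -0.0382  0.002 ]
knob [-0.0016  0.0663  0.007 ]
back [ 0.0078 -0.0558 -0.    ]
```

```bash
python3 -m inch '[[[0,0,0,0,0,0.018,1],[0,0,0,0,0,0.018,1],[0,0,0,0,0,0.016,1],[0,0,0,0,0,0,1],[0,0,0,0.0085,-0.0045,0,1],[0,0,0,0.006,0.0003,0,1],[0,0,0,0.006,0.0003,0,1],[0,0,0,0.0055,0.0002,0,1],[0,0,0,0,0,0,1]]]'
python3 - <<'E'
from bench import telemetry, cams
from h import *
s=telemetry.state(); print(s["time_s"],s["tcp_pos"],s["finger_gap"],s["wrist_force"],s["moment"])
c=cams.capture("wrist"); pickle.dump(c,open("wrist11.pkl","wb")); cv2.imwrite("pics/wrist11.png",c["frame"][:,:,::-1])
E
```

```text
time_s: 15.3
tcp_pos: [0.557, -0.1727, 0.0886]
tool_rot: [-180.0, -0.0, -168.8]
wrist_force: [0.4, 0.8, 0.2]
finger_gap: -0.0001
15.3 [ 0.5570345  -0.17266879  0.08860952] -9.235288541427623e-05 [0.35410644 0.77119306 0.15612114] [ 0.07216068 -0.06271036 -0.05587849]
```

View pics/wrist11.png

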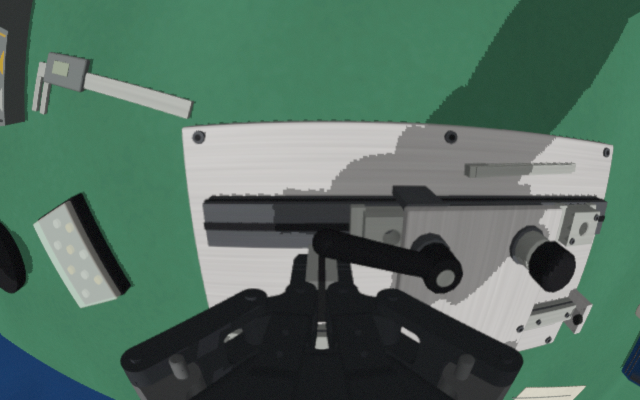

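```bash
python3 -m inch '[[[0,0,0,0.005,0.004,0,1],[0,0,0,0.005,0.004,0,1],[0,0,0,0.0048,0.0042,0,1],[0,0,0,0.0065,0.006,0,1],[0,0,0,0.0065,0.006,0,1],[0,0,0,0,0,0,1]]]'
python3 - <<'E'
from bench import telemetry, cams
from h import *
s=telemetry.state(); print(s["time_s"],s["tcp_pos"],s["finger_gap"],s["wrist_force"],s["moment"])
c=cams.capture("wrist"); pickle.dump(c,open("wrist12.pkl","wb")); cv2.imwrite("pics/wrist12.png",c["frame"][:,:,::-1])
E
```

```text
time_s: 16.1
tcp_pos: [0.5244, -0.1529, 0.0881]
tool_rot: [179.9, -0.0, -168.8]
wrist_force: [-0.0, 0.0, -0.0]
finger_gap: 0.0001
16.1 [ 0.5244192  -0.15286434  0.08808306] 0.00012760928847722935 [-0.00626741  0.03424812 -0.04648415] [-0.05361021  0.00530391  0.01960009]
```

View pics/wrist12.png

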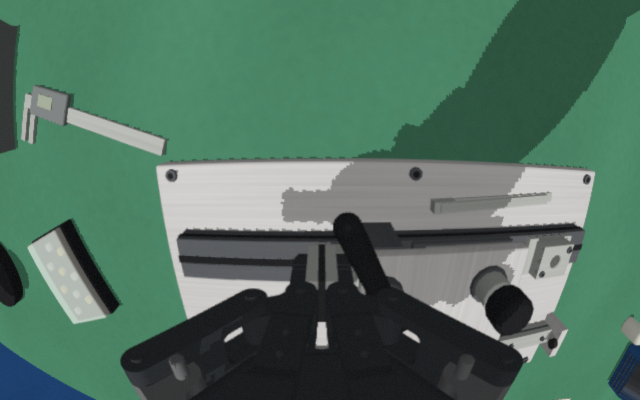

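```bash
python3 -m inch '[[[0,0,0,0.003,0.005,0,1],[0,0,0,0.003,0.005,0,1],[0,0,0,0.002,0.004,0,1],[0,0,0,0,0,0,1]]]'; python3 -m inch '[[[0,0,0,0,0.002,0,1],[0,0,0,0,0.0015,0,1],[0,0,0,0,0,0,1]]]'
python3 - <<'E'
from bench import telemetry, cams
from h import *
s=telemetry.state(); print(s["time_s"],s["tcp_pos"],s["finger_gap"],s["wrist_force"],s["moment"])
c=cams.capture("wrist"); pickle.dump(c,open("wrist13.pkl","wb")); cv2.imwrite("pics/wrist13.png",c["frame"][:,:,::-1])
E
```

```text
time_s: 16.65
tcp_pos: [0.5161, -0.1427, 0.0886]
tool_rot: [-179.9, 0.1, -168.8]
wrist_force: [3.6, -4.4, -2.4]
finger_gap: -0.0002
time_s: 17.02
tcp_pos: [0.516, -0.1419, 0.0887]
tool_rot: [-179.5, 0.1, -168.9]
wrist_force: [4.5, -10.3, -4.2]
finger_gap: -0.0002
17.025 [ 0.51603911 -0.14192327  0.0887264 ] -0.00015478103793648606 [  4.50518661 -10.28633315  -4.2381093 ] [-2.06799756 -0.87483968  0.02021118]
```

View pics/wrist13.png

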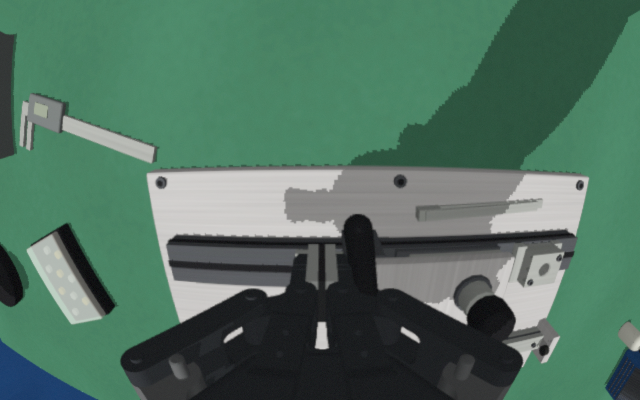

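```bash
python3 -m inch '[[[0,0,0,0,-0.006,0,1],[0,0,0,0,-0.01,0,1],[0,0,0,0,0,-0.02,1],[0,0,0,0,0,-0.04,1],[0,0,0,0.03,0,-0.04,1],[0,0,0,0.05,0,0,1],[0,0,0,0.02,0.02,0,1],[0,0,0,0,0,0,1],[0,0,0,0,0,0,1]]]'
python3 - <<'E'
from bench import telemetry, cams
from h import *
s=telemetry.state(); print(s["time_s"],s["tcp_pos"],s["finger_gap"],s["wrist_force"],s["moment"])
c=cams.capture("wrist"); pickle.dump(c,open("wrist14.pkl","wb")); cv2.imwrite("pics/wrist14.png",c["frame"][:,:,::-1])
cv2.imwrite("pics/wrist14c.png",cv2.resize(c["frame"][170:290,270:430,::-1],None,fx=5,fy=5,interpolation=cv2.INTER_CUBIC))
E
```

```text
time_s: 18.2
tcp_pos: [0.4159, -0.1542, 0.1882]
tool_rot: [-180.0, 0.0, -168.8]
wrist_force: [1.1, -0.0, -0.6]
finger_gap: -0.0003
18.2 [ 0.41587634 -0.15423947  0.18821608] -0.0002646232802329733 [ 1.10988616 -0.03551876 -0.57119907] [-0.01545001 -0.03775172  0.00412867]
```

View pics/wrist14.png

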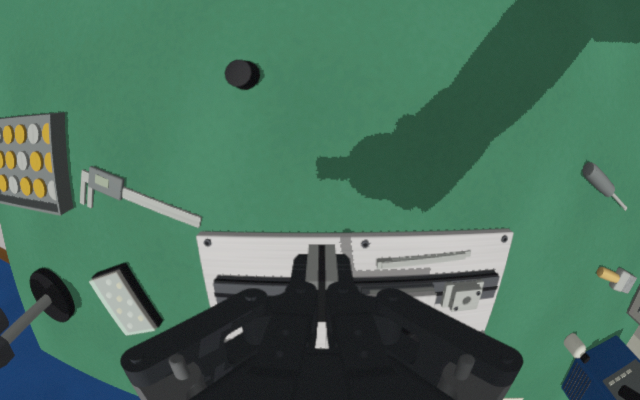

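View pics/wrist14c.png

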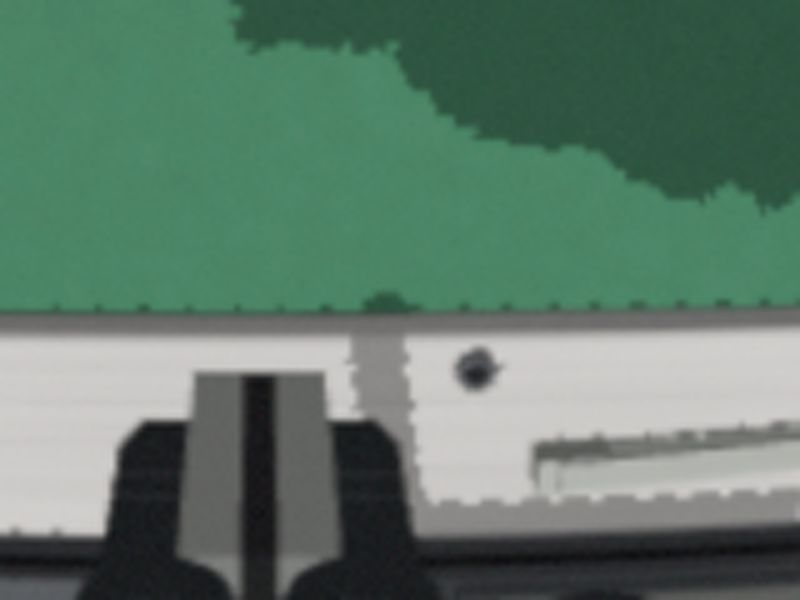

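```bash
python3 -m inch '[[[0,0,0,0,0,-0.04,1],[0,0,0,0,0.03,-0.03,1],[0,0,0,0,0.05,0,1],[0,0,0,0,0.05,0,1],[0,0,0,0,0.05,0,1],[0,0,0,0,0.05,0,1],[0,0,0,0,0.05,0,1],[0,0,0,0,0.05,0,1],[0,0,0,0,0.02,0,1],[0,0,0,0,0,0,1]]]'
python3 - <<'E'
from bench import telemetry, cams
from h import *
s=telemetry.state(); print(s["time_s"],s["tcp_pos"],s["finger_gap"],s["wrist_force"])
c=cams.capture("top"); pickle.dump(c,open("top15.pkl","wb"));cv2.imwrite("pics/top15.png",c["frame"][:,:,::-1]);cv2.imwrite("pics/top15c.png",cv2.resize(c["frame"][125:250,250:425,::-1],None,fx=4.5,fy=4.5,interpolation=cv2.INTER_CUBIC))
c=cams.capture("scene"); pickle.dump(c,open("scene15.pkl","wb"));cv2.imwrite("pics/scene15.png",cv2.resize(c["frame"][140:260,220:380,::-1],None,fx=5,fy=5,interpolation=cv2.INTER_CUBIC))
E
```

```text
time_s: 19.5
tcp_pos: [0.3481, 0.1907, 0.2582]
tool_rot: [-180.0, -0.0, -168.6]
wrist_force: [1.1, -0.3, -0.0]
finger_gap: 0.0002
19.5 [0.34805126 0.19068536 0.25821943] 0.00019042471592066492 [ 1.13127098 -0.30932093 -0.00381646]
```

View pics/top15c.png

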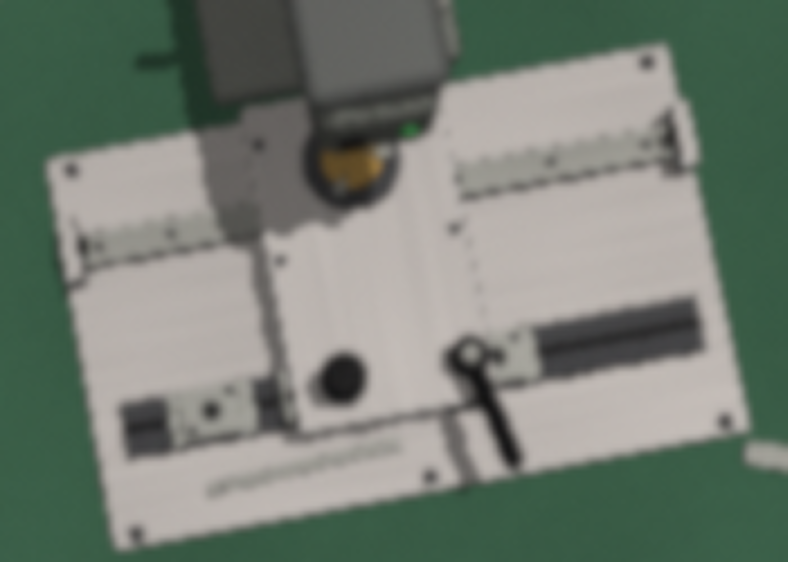

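View pics/scene15.png

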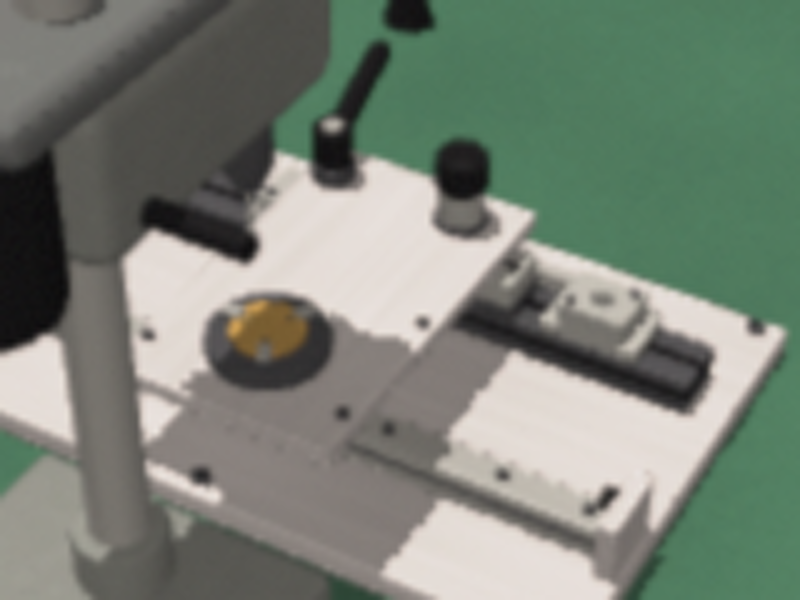

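View pics/top15.png

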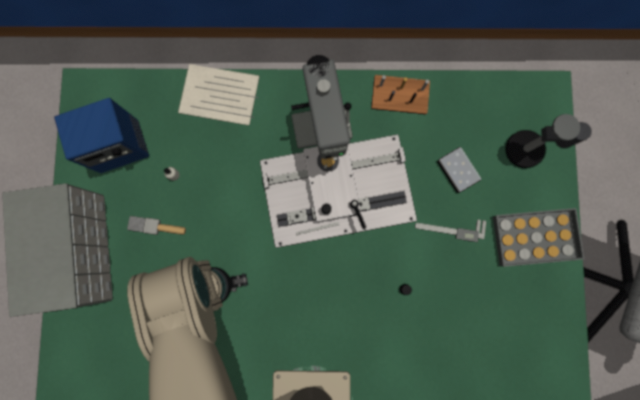

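Run:
```python
from h import *
c=pickle.load(open("top15.pkl","rb"))
g=lambda x,y,z:ray(c,250+(x+.5)/4.5-.5,125+(y+.5)/4.5-.5,z)
n=Ro.from_euler('z',-11.2,degrees=True).as_matrix()
for a,b in (((470,352,.110),(513,460,.116)),((470,352,.106),(513,460,.112))):
    d=n@(g(*b)-g(*a)); print(d,np.arctan2(-d[0],-d[1]))
print(n@(g(343,378,.115)-g(470,352,.108)))
# scene: predicted tip/hub per theta
s=pickle.load(open("scene15.pkl","rb"))
off=lambda p:((p[0]+.5-220)*5-.5,(p[1]+.5-140)*5-.5)
hub=np.array([.546,-.110,0]); 
for th in (1.1,1.2,1.3,1.4):
    d=n.T@np.array([-np.sin(th),-np.cos(th),0]); print(th,np.round(off(proj(s,hub+[0,0,.106])),0),np.round(off(proj(s,hub+.035*d+[0,0,.106])),0),np.round(off(proj(s,hub+.07*d+[0,0,.111])),0))
```

```text
[-0.06600515 -0.01137298  0.006     ] 1.400167339567943
[-0.06622373 -0.01141304  0.006     ] 1.4001321490512872
[-0.00203717  0.0751755   0.007     ]
1.1 [335. 124.] [341.  85.] [346.  41.]
1.2 [335. 124.] [348.  86.] [359.  41.]
1.3 [335. 124.] [354.  86.] [372.  43.]
1.4 [335. 124.] [361.  87.] [385.  45.]
```

```bash
python3 -c "
from bench import arm; print(arm.close_job())"
```

```text
the job is handed in; nothing more can be done
None
```

The slide is at the drilling station with the plunger home in its bush, the clamp lever is against its stop, and I handed the job in at about 19.6 s of the 72 s.

**What I did:** I gripped the knob and lifted it about 10.6 mm. I brought the slide about 80 mm along and let the pin down on the bush plate. Then I nudged the knob on in steps of about 1 mm, at no more than about 8 N, until the pin dropped in at roughly 93 mm. I swept the lever round clockwise with the shut fingers until the force rose to about 11 N with no more movement, then backed off.

**Last checks:**
- **Plunger:** just after the drop, the knob's height in the wrist view matched the fully-home position. The later overhead and scene views show no change.
- **Lever:** about 1.40 rad in both the overhead and scene views.
- **Robot:** well clear of the slide, touching nothing.
- **Other things on the bench:** none looked moved, judged by eye and not measured. The arm hid the screwdriver in the last overhead view, but it was still in place in the wrist view just before.

**Disagreements:** the camera estimates of the knob's position differed by up to about 3 mm. A rough wrist-view reading of the pivot-to-knob distance came out about 4 mm short. I relied on the grip position and the felt forces instead, and the final overhead view gave the expected 75 mm.

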